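# Unload the stain-room pile at the microscopy bench

### The job

Take the pile on the grey transport tray apart from the top down: first stand the steel rack of slides in the middle of the slide warmer's metal plate, then lay the yellow slide box flat inside the yellow tray, and then the red and the blue box, in either order, each flat inside the tray of its own colour. The glass inside breaks easily: keep everything level and lid up, set each thing down gently rather than letting it fall, let go of it, and leave the amber oil bottle and the white beaker where they stand.

Things in the scene. Friction and masses are not known exactly. Their poses are not given: they have to be found in the camera images.
- slide_rack: Steel rack of five glass slides on edge, 82 mm long (x), 36 wide (y), about 140 g (+-30 %). Origin: centre of its underside, z up. Strap handle along x above the slides: a level bar 10 mm wide (y), 6 thick, 60 to 66 mm above the origin, an upright at each end; lift by its middle, fingers closing along y. Slide tops at 31 mm. Starts on top of the pile, across the yellow box.
- yellow_box: Closed slide box, yellow lid, white base: a block 90 mm long (x), 58 wide (y), 34 high, about 160 g (+-30 %). Origin: centre of its underside, z up. Grip it across the 58 mm. Starts as a bridge across the red and the blue box (about 27 mm at each end rests on them), under the rack; its underside is then 38 mm above the bench.
- red_box: Closed slide box, red lid, white base; shape, size, mass and origin as the yellow box. Starts on the floor of the fixed grey transport tray (140 by 215 mm; floor 4 mm, rim 12 mm above the bench), beside the blue box with about 36 mm between their long sides, on either side, under the yellow box.
- blue_box: Closed slide box, blue lid, white base; shape, size, mass and origin as the yellow box. Starts on the floor of the grey transport tray beside the red box, its long side about 36 mm from the red one's, under the yellow box.
- yellow_tray: Shallow yellow tray fixed to the bench, 114 mm (x) by 82 mm (y) outside, 106 by 74 mm inside, with a thin finger lip at one short end. Origin: centre of its underside; its floor is 3 mm and its rim's top 9 mm above the bench. A slide box lies in it lengthwise, either way round, with 8 mm to spare on every side.
- red_tray: Shallow red tray fixed to the bench, same shape, size and origin as the yellow one.
- blue_tray: Shallow blue tray fixed to the bench, same shape, size and origin as the yellow one.
- slide_warmer: Slide warmer fixed to the bench: pale blue-grey box 170 mm (x) by 200 mm (y), with a bare level dark grey metal plate on top, 125 mm (x) by 180 mm (y), its face 52 mm above the bench. Origin: on the bench right under the plate's centre. Dial and display on the side at -x. Smooth and cold.
- oil_bottle: Amber glass oil bottle with black cap, 34 mm across, 72 mm high, loose, upright on the bench beyond the trays. Origin: centre of its underside. To be left alone.
- beaker: Small white beaker, 42 mm across, 58 mm high, loose, upright on the bench between the robot and the trays. Origin: centre of its underside. To be left alone.
Not all that is in view belongs to the job. What is shaped like the yellow_box but black or green is not meant.

How it is judged:
On the way, in this order (a step that is already met when the one before it is completed fails the run):
1. the slide rack stands in the middle of the warmer's plate, released and at rest (x of slide_rack in the frame of slide_warmer between -0.02 and 0.02 m and y of slide_rack in the frame of slide_warmer between -0.02 and 0.02 m and z of slide_rack in the frame of slide_warmer between 0.05 and 0.055 m and angle between slide_rack's own z axis and vertical below 0.06 rad and linear speed of slide_rack below 0.02 m/s and angular speed of slide_rack below 0.2 rad/s and contact force between slide_rack and the fingers below 0.1 N), for 0.2 s.
2. the yellow box lies flat inside the yellow tray, released and at rest (x of yellow_box in the frame of yellow_tray between -0.014 and 0.014 m and y of yellow_box in the frame of yellow_tray between -0.014 and 0.014 m and z of yellow_box in the frame of yellow_tray between 0.001 and 0.006 m and angle between the x axis of yellow_box and the x axis of yellow_tray, either way round below 0.25 rad and angle between yellow_box's own z axis and vertical below 0.06 rad and linear speed of yellow_box below 0.02 m/s and angular speed of yellow_box below 0.2 rad/s and contact force between yellow_box and the fingers below 0.1 N), for 0.2 s.
At the end, for the whole second after the job is handed in: The rack stands upright on the warmer's plate with its centre within 20 mm of the plate's centre along each side of the plate, at any yaw; each box lies flat, lid up, on the floor of the tray of its own colour, inside the rim (centre within 14 mm, either way round); all are released and at rest (all of step 1 and all of step 2 and x of red_box in the frame of red_tray between -0.014 and 0.014 m and y of red_box in the frame of red_tray between -0.014 and 0.014 m and z of red_box in the frame of red_tray between 0.001 and 0.006 m and angle between the x axis of red_box and the x axis of red_tray, either way round below 0.25 rad and angle between each of red_box, blue_box's own z axis and vertical below 0.06 rad and linear speed of each of red_box, blue_box below 0.02 m/s and angular speed of each of red_box, blue_box below 0.2 rad/s and contact force between each of red_box, blue_box and the fingers below 0.1 N and x of blue_box in the frame of blue_tray between -0.014 and 0.014 m and y of blue_box in the frame of blue_tray between -0.014 and 0.014 m and z of blue_box in the frame of blue_tray between 0.001 and 0.006 m and angle between the x axis of blue_box and the x axis of blue_tray, either way round below 0.25 rad); the robot touches nothing.
It fails at once if the rack or a box is tipped by more than 35 degrees (angle between any of slide_rack, yellow_box, red_box, blue_box's own z axis and vertical above 0.61 rad).
It fails at once if the rack or a box falls freely (from more than about 15 mm: faster than 0.55 m/s while the fingers do not touch it) ((linear speed of slide_rack above 0.55 m/s and contact force between slide_rack and the fingers below 0.1 N) or (linear speed of yellow_box above 0.55 m/s and contact force between yellow_box and the fingers below 0.1 N) or (linear speed of red_box above 0.55 m/s and contact force between red_box and the fingers below 0.1 N) or (linear speed of blue_box above 0.55 m/s and contact force between blue_box and the fingers below 0.1 N)).
It fails at once if the oil bottle is moved by more than 25 mm (distance of oil_bottle from where it was at the start of the episode above 0.025 m).
It fails at once if the beaker is moved by more than 25 mm (distance of beaker from where it was at the start of the episode above 0.025 m).
It also fails if it takes over 128 s, if anything falls off the work surface, if the arm or the gripper's body presses on something with over 40 N, if the wrist force passes 120 N, or if a joint passes its speed limit or range.

### The arm

A 6-joint arm with a two-finger parallel gripper is mounted at the origin on the work surface. World frame = base frame: x ahead of the robot, y to its left, z up, the work surface at z = 0. Lengths are in m, angles in rad, forces in N, time in s.
With the tool pointing down it reaches from about 0.375 to 0.9 m from the base axis. Payload 3.1 kg.
Tool frame: the origin (TCP) lies at the centre of the arm's flange, where the gripper is bolted on; the fingertips stand robot.tip_extent ahead of it and the grasp point (between the pads) lies 164 mm ahead of it (robot.tip_extent is the distance from the TCP to the fingertips, in m); z points along the fingers, y is the line along which they close (so a half turn about z gives the same grasp; the last joint's range is limited). The gripper opens to 87 mm and grips with 3 to 60 N. Pads are 19 mm wide; open, the fingers measure 117 mm over their backs; the gripper's body (75 mm by 190 mm) begins 51 mm behind the grasp point.
Start: joints at [-1.438, 0.527, 1.433, -0, 1.181, -0.178], TCP at [0.192, -0.595, 0.405] pointing down, gripper open.
Joint ranges: [-3.08, 3.08], [-0.75, 2.2], [0.22, 2.44], [-1.43, 4.57], [0, 2.65], [-2.85, 2.85]. Speed limits (rad/s): [2.79, 2.79, 3.14, 3.14, 3.14, 3.14].

### API

Orientations are given as a unit quaternion [x, y, z, w].
In Python, from rig import get_obs, camera, hand_in, cut_out, robot gives the robot as it stands.
- The arm moves only by the tool step_arm, never from a script. Its argument "rows" is a list of rows, each a list of 6 numbers: the shift along the world's x, y, z in m, then the turn, a rotation vector about the world's x, y, z in degrees. A call has 1 to 12 rows; each row shifts and turns the commanded pose from where the row before left it; what a row does not reach is not made up. A row lasts 1/8 s, in which the tool goes at most 62.5 mm and 10.7 degrees, less where a joint would pass 70% of its speed; a pose out of reach is approached as far as the arm can. A call is refused whole if a number of a shift passes 0.0625 or a number of a turn 10.7, either way. A call with a gripper value outside its range is refused whole. "jaw" is the finger opening in m, from 0 to 0.087, set as the call begins (left out, the last holds). The fingers move at their own pace and stop on an object; "squeeze" is the grip in N (left out, the last holds). Time passes only in rows, so rows that do not move let the fingers close. It gives the time, the measured TCP pose, the force, the opening and the grip force at its end, in the units of the state.
- get_obs(): the state, without advancing time (a new reading comes with each control period).
- camera(name): name is "scene" or "side" or "wrist"; returns a dict with "pixels" (400x640x3 uint8, blue, green, red), "depth" (400x640 float32, m along the optical axis (not along the pixel's ray), 0 where there is no reading), "fov_y" (degrees; the focal length in pixels is half the picture's height over the tangent of half this angle, whatever the lens; pixels are square), "cx", "cy" (the principal point, pixels), "extrinsics" (4x4, takes a point from camera to world coordinates); the wrist camera has in their place "mount" (4x4, takes a point from camera to tool coordinates, whose origin is the TCP and whose axes are the flange's). Camera axes: x right, y up, looking along -z (the intrinsics and any distortion apply to the point x, -y, -z); pixel columns grow to the right and rows downward; lengths in m; the calibration is good to about 2 mm. A picture is of the moment at which its call begins: read the wrist's pose just before it.
- hand_in(): hands the job in; it is judged then, once.
Trained networks look in the newest picture that a camera, given by its name, has taken for a name from the list of things; names that differ only in an ending like _2 or _b are one class to them, and where a whole thing is asked for, a point or a joint stands for the part that bears it (a point fixed in the world has none). Each returns a list of dicts, best first, with "confidence" (0 to 1); they miss things now and then, are a little off and sometimes report something else, mostly with a low value. They report only what shows in the picture. A call takes as long as a camera call. They do not tell look-alikes from the thing itself.
- cut_out(label, camera): "region" (400x640 bool, what is visible of it) and "extent" ([centre column, centre row, width, height] in pixels, round what is visible of it).
The state is a dict: "time": time; "q": joint angles; "joint_velocities": joint speeds; "joint_torque": joint torques, N m; "position": TCP position; "tool_rot": TCP orientation; "ft_force": force on the tool from outside, world axes, zero at the start; "moment": the same for the moment, N m; "grip_width": finger opening in m; "grip_force": force on a finger pad.
Only numpy, scipy, OpenCV 4.12 (cv2) and the standard library are available. Lean on these libraries where they do the work, as an engineer would, in place of code of your own. Each camera call takes 0.05 s, during which the arm holds its last target. There are 200 camera calls.

## Working session

There is one attempt and no reset: what is moved stays moved. The work goes in short steps, Python scripts to look and compute and a tool call to move; the robot and the scene stay as the last step left them, time stands still between calls to the robot, and variables do not carry over. Pictures are saved under pics/ and viewed, at most 14 in all, crops included, and the job is handed in when it is done.

Besides the shell and the picture viewer there is one more tool, called after "Call:" as a command line: name --pt "numbers of a row" for each row, then --argument value for the rest. step_arm: Moves the arm, as the interface text tells. Its arguments: {"type":"object","properties":{"rows":{"type":"array"},"jaw":{"type":"number"},"squeeze":{"type":"number"}},"required":["rows"]}

```bash
mkdir -p pics; ls; cat > h.py <<'E'
import numpy as np, cv2
from scipy.spatial.transform import Rotation as R
from rig import get_obs, camera, hand_in, cut_out, robot
def cloud(c, T=None):
    d=c["depth"]; h,w=d.shape; f=h/2/np.tan(np.radians(c["fov_y"])/2)
    v,u=np.mgrid[:h,:w]
    p=np.stack([(u-c["cx"])/f*d,-(v-c["cy"])/f*d,-d],-1)
    if T is None: T=c["extrinsics"]
    T=np.array(T); return p@T[:3,:3].T+T[:3,3]
def wristT(c,o):
    T=np.eye(4);T[:3,:3]=R.from_quat(o["tool_rot"]).as_matrix();T[:3,3]=o["position"]
    return T@np.array(c["mount"])
E
python3 - <<'E'
from h import *
o=get_obs();print({k:np.round(v,3) for k,v in o.items()}, robot)
for n in ("scene","side","wrist"):
    c=camera(n);cv2.imwrite(f"pics/{n}0.png",c["pixels"]);np.savez(f"pics/{n}0.npz",**c); print(n,[k for k in c], c["fov_y"])
E
```

```text
pics
{'time': np.float64(0.0), 'q': array([-1.438,  0.528,  1.434, -0.   ,  1.181, -0.179]), 'joint_velocities': array([ 0.001,  0.001,  0.   , -0.001,  0.002,  0.   ]), 'joint_torque': array([-1.0000e-03, -4.4005e+01, -1.7659e+01,  6.3000e-02,  5.8000e-02,
       -0.0000e+00]), 'position': array([ 0.192, -0.595,  0.404]), 'tool_rot': array([ 0.988,  0.155,  0.   , -0.001]), 'ft_force': array([ 0.037,  0.832, -0.391]), 'moment': array([-0.068, -0.013,  0.009]), 'grip_force': np.float64(0.0), 'grip_width': np.float64(0.087)} <Robot object at 0x7f63dc95fe00>
scene ['pixels', 'depth', 'fov_y', 'cx', 'cy', 'extrinsics'] 46.73434872531093
side ['pixels', 'depth', 'fov_y', 'cx', 'cy', 'extrinsics'] 56.08075702881846
wrist ['pixels', 'depth', 'fov_y', 'cx', 'cy', 'mount'] 58.30557739631505
```

View pics/scene0.png

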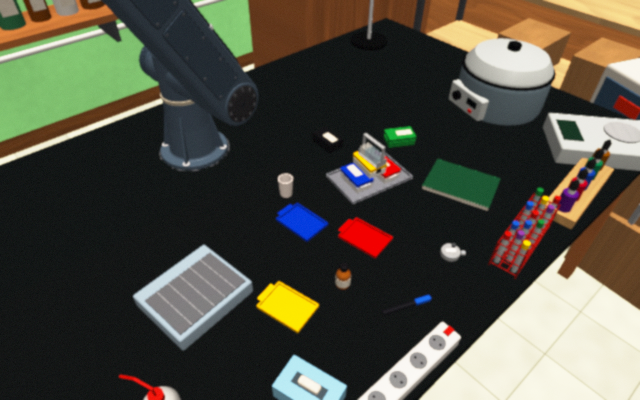

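View pics/side0.png

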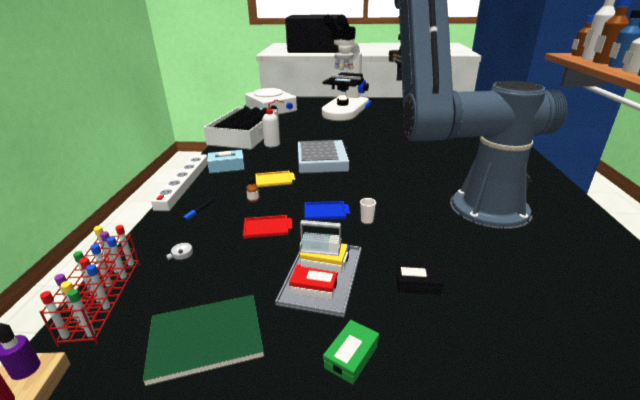

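```bash
python3 - <<'E'
from h import *
print(robot.tip_extent)
for n in ("scene","side"):
    c=camera(n); P=cloud(c)
    for l in "slide_rack yellow_box red_box blue_box yellow_tray red_tray blue_tray slide_warmer oil_bottle beaker".split():
        for r in cut_out(l,n)[:3]:
            m=r["region"]&(c["depth"]>0)
            if m.sum()<5: continue
            q=P[m]; print(n,l,round(r["confidence"],2),np.round(r["extent"]),np.round(np.median(q,0),3),"min",np.round(np.percentile(q,3,0),3),"max",np.round(np.percentile(q,97,0),3))
E
```

```text
0.1822
scene slide_rack 0.87 [372. 152.  24.  33.] [0.467 0.314 0.097] min [0.419 0.301 0.017] max [0.505 0.416 0.138]
scene yellow_box 0.91 [368. 165.  33.  23.] [0.478 0.294 0.062] min [0.417 0.283 0.041] max [0.504 0.327 0.074]
scene yellow_box 0.75 [327. 140.  30.  26.] [0.268 0.324 0.031] min [0.217 0.306 0.002] max [0.304 0.361 0.036]
scene yellow_box 0.57 [399. 137.  34.  28.] [0.407 0.516 0.031] min [0.367 0.476 0.002] max [0.44  0.564 0.037]
scene red_box 0.86 [389. 172.  16.  26.] [0.51  0.356 0.035] min [0.478 0.329 0.008] max [0.523 0.386 0.04 ]
scene red_box 0.4 [372. 150.  27.  38.] [0.466 0.314 0.097] min [0.39  0.301 0.001] max [0.505 0.44  0.138]
scene blue_box 0.59 [358. 178.  32.  35.] [0.464 0.26  0.035] min [0.409 0.24  0.005] max [0.498 0.293 0.04 ]
scene yellow_tray 0.9 [285. 307.  61.  52.] [ 0.654 -0.147  0.003] min [ 0.595 -0.19  -0.001] max [ 0.713 -0.1    0.01 ]
scene red_tray 0.95 [366. 238.  52.  34.] [0.622 0.136 0.003] min [ 0.563  0.093 -0.001] max [0.68  0.179 0.01 ]
scene blue_tray 0.83 [301. 225.  55.  37.] [0.472 0.048 0.003] min [ 0.414  0.007 -0
[... 1363 characters left out ...]
] max [ 0.708 -0.098  0.01 ]
side red_tray 0.86 [267. 227.  52.  22.] [0.62  0.138 0.004] min [0.561 0.094 0.001] max [0.675 0.185 0.01 ]
side blue_tray 0.67 [329. 209.  45.  22.] [0.469 0.049 0.004] min [0.411 0.007 0.001] max [0.525 0.094 0.01 ]
side blue_tray 0.46 [313. 282.  49.  34.] [0.475 0.384 0.037] min [0.432 0.344 0.008] max [0.519 0.397 0.04 ]
side slide_warmer 0.58 [324. 156.  49.  31.] [ 0.497 -0.229  0.049] min [ 0.418 -0.371  0.016] max [ 0.578 -0.184  0.054]
side oil_bottle 0.46 [252. 190.  14.  23.] [0.689 0.003 0.035] min [ 0.675 -0.063  0.001] max [0.707 0.01  0.072]
side beaker 0.62 [368. 211.  16.  28.] [0.356 0.102 0.042] min [0.338 0.071 0.005] max [0.373 0.109 0.059]
```

The scene shows the pile on the grey tray. Rack (372,152), yellow box (368,165), red box (389,172), blue box (358,178). Look-alikes are the black box (327,140) and the green box (399,137). Trays: yellow (287,307), red (366,238), blue (302,222). Warmer at (193,297). I'll move over the warmer and then over the pile for a close look.

Call:
step_arm --pt "0.04 0.05 0.01 0 0 0" --pt "0.04 0.05 0.01 0 0 0" --pt "0.04 0.05 0 0 0 0" --pt "0.04 0.05 0 0 0 0" --pt "0.04 0.05 0 0 0 0" --pt "0.04 0.05 0 0 0 0" --pt "0 0 0 0 0 0" --pt "0 0 0 0 0 0"

```text
time: 2.25
position: [0.4252, -0.3032, 0.4242]
tool_rot: [0.988, 0.156, -0.0, 0.0]
ft_force: [-0.2, -0.1, 0.0]
grip_width: 0.0874
grip_force: 0.0
```

```bash
python3 - <<'E'
from h import *
o=get_obs();c=camera("wrist");P=cloud(c,wristT(c,o));print(o["position"],c["mount"])
h,w=c["depth"].shape
for u,v in((0,0),(639,0),(320,200),(0,399),(639,399)):print(u,v,P[v,u].round(3))
cv2.imwrite("pics/w1.png",c["pixels"])
for l in("slide_warmer","yellow_tray"):
    for r in cut_out(l,"wrist")[:2]:
        m=r["region"]&(c["depth"]>0);q=P[m]
        if l=="slide_warmer": q=q[(q[:,2]>.04)]
        print(l,r["confidence"],r["extent"],cv2.minAreaRect((q[:,:2]*1000).astype(np.float32)),np.percentile(q,[2,50,98],axis=0).round(3))
E
```

```text
[ 0.42518056 -0.30324242  0.42419146] [[ 8.37014953e-04  9.59158102e-01  2.82869290e-01  7.77184361e-02]
 [ 9.99999644e-01 -8.33248813e-04 -1.33621097e-04  3.13824735e-04]
 [ 1.07536742e-04  2.82869301e-01 -9.59158458e-01  2.00201425e-02]
 [ 0.00000000e+00  0.00000000e+00  0.00000000e+00  1.00000000e+00]]
0 0 [0.491 0.046 0.004]
639 0 [ 0.689 -0.563  0.001]
320 200 [ 0.391 -0.324 -0.   ]
0 399 [ 0.432 -0.242  0.352]
639 399 [ 0.467 -0.352  0.352]
slide_warmer 0.79 [332.4, 99.5, 236.1, 196.4] ((497.81243896484375, -293.4300231933594), (181.45127868652344, 200.8419189453125), 7.886234760284424) [[ 0.421 -0.387  0.047]
 [ 0.509 -0.293  0.052]
 [ 0.588 -0.198  0.054]]
```

View pics/w1.png

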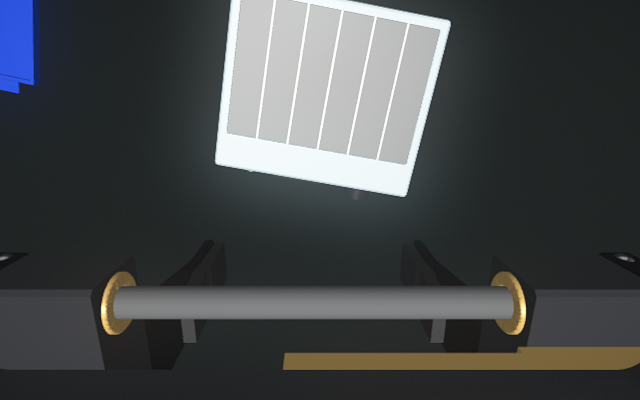

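```bash
python3 - <<'E'
from h import *
o=get_obs();c=camera("wrist");P=cloud(c,wristT(c,o))
b,g,r=[c["pixels"][...,i].astype(int) for i in range(3)]
top=(P[...,2]>.045)&(P[...,2]<.062)&(P[...,0]>.38)&(P[...,0]<.65)&(P[...,1]>-.42)&(P[...,1]<-.16)
plate=top&(abs(b-r)<22)&(b<170)
hs=lambda m:cv2.minAreaRect((P[m][:,:2]*1000).astype(np.float32))
k=np.ones((5,5),np.uint8)
for n,m in(("top",top),("plate",plate)):
    mm=cv2.morphologyEx(m.astype(np.uint8),cv2.MORPH_OPEN,k)>0
    print(n,mm.sum(),hs(mm),P[mm].mean(0).round(4),np.median(P[mm][:,2]))
E
```

```text
top 36816 ((503.3789978027344, -292.5295715332031), (169.1695556640625, 199.26547241210938), 8.099184036254883) [ 0.5065 -0.2928  0.051 ] 0.051725329810065196
plate 0 ((0.0, 0.0), (0.0, 0.0), 0.0) [nan nan nan] nan<stdin>:10: RuntimeWarning: Mean of empty slice.
  ret = um.true_divide(
  return _methods._mean(a, axis=axis, dtype=dtype,
  ret = ret.dtype.type(ret / rcount)
```

The warmer fills the upper middle of the wrist view. The plate's corners are about (227,133), (407,165) and (440,30), with the wider border on the dial side at the bottom.

```bash
python3 - <<'E'
from h import *
o=get_obs();c=camera("wrist");P=cloud(c,wristT(c,o))
g=c["pixels"].min(2).astype(int)
top=(P[...,2]>.045)&(P[...,2]<.062)&(P[...,1]>-.42)&(P[...,1]<-.16)&(P[...,0]>.38)
print(np.percentile(g[top],[5,25,50,75,95]))
m=cv2.morphologyEx((top&(g<215)&(g>120)).astype(np.uint8),cv2.MORPH_CLOSE,np.ones((7,7),np.uint8))
m=cv2.morphologyEx(m,cv2.MORPH_OPEN,np.ones((15,15),np.uint8))>0
print(m.sum(),cv2.minAreaRect((P[m][:,:2]*1000).astype(np.float32)))
for n,(u,v) in dict(a=(227,133),b=(407,165),c=(440,30)).items(): print(n,P[v,u].round(4))
a,b,cc=P[133,227],P[165,407],P[30,440]
x=(cc-b)[:2];print(np.linalg.norm(x),np.linalg.norm((b-a)[:2]),((a+cc)/2).round(4),np.degrees(np.arctan2(x[1],x[0])))
E
```

```text
[185. 192. 199. 239. 246.]
27625 ((517.07568359375, -294.4701843261719), (128.839599609375, 190.42503356933594), 7.956078052520752)
a [ 0.4402 -0.2117  0.0489]
b [ 0.4643 -0.3915  0.0474]
c [ 0.5883 -0.3729  0.0493]
0.12535608435848913 0.18140986449044916 [ 0.5143 -0.2923  0.0491] 8.510885936118676
```

Call:
step_arm --pt "0 0.06 0 0 0 0" --pt "0 0.06 0 0 0 0" --pt "0 0.06 0 0 0 0" --pt "0 0.06 0 0 0 0" --pt "0 0.06 0 0 0 0" --pt "0 0.06 0 0 0 0" --pt "0 0.06 0 0 0 0" --pt "0 0.06 0 0 0 0" --pt "-0.02 0.06 0 0 0 0" --pt "-0.025 0.03 0 0 0 0" --pt "0 0 0 0 0 0" --pt "0 0 0 0 0 0"

```text
time: 4.0
position: [0.381, 0.2655, 0.4241]
tool_rot: [0.988, 0.155, 0.0, 0.0]
ft_force: [-0.0, -0.3, -0.5]
grip_width: 0.0871
grip_force: 0.0
```

```bash
python3 - <<'E'
from h import *
o=get_obs();c=camera("wrist");P=cloud(c,wristT(c,o));print(o["position"])
cv2.imwrite("pics/w2.png",c["pixels"]);np.savez("pics/w2.npz",P=P,px=c["pixels"])
for l in "slide_rack yellow_box red_box blue_box".split():
    for r in cut_out(l,"wrist")[:2]:
        m=r["region"]&(c["depth"]>0)
        q=P[m]; z=np.percentile(q[:,2],90); t=q[q[:,2]>z-.008]
        print(l,round(r["confidence"],2),np.round(r["extent"]),z.round(3),cv2.minAreaRect((t[:,:2]*1000).astype(np.float32)))
E
```

```text
[0.38098448 0.26548546 0.42412462]
slide_rack 0.82 [284.  70.  71. 111.] 0.139 ((463.2494201660156, 320.1170349121094), (10.276877403259277, 81.00736236572266), 84.07093811035156)
yellow_box 0.93 [225. 248.  70.  78.] 0.035 ((316.96856689453125, 332.72705078125), (60.21693801879883, 181.86924743652344), 85.58465576171875)
yellow_box 0.82 [ 72.  77. 124. 116.] 0.035 ((397.0426025390625, 525.062744140625), (91.23713684082031, 59.35980987548828), 60.79542541503906)
red_box 0.77 [240.  53.  87. 100.] 0.039 ((474.9841003417969, 366.8705139160156), (52.605079650878906, 92.11799621582031), 78.23420715332031)
red_box 0.36 [286.  82. 103. 126.] 0.073 ((456.33685302734375, 318.7470397949219), (58.27939224243164, 89.92510986328125), 78.9390869140625)
blue_box 0.82 [331. 106.  79. 101.] 0.039 ((449.1209716796875, 267.8056335449219), (44.448368072509766, 91.53276062011719), 78.87650299072266)
```

View pics/w2.png

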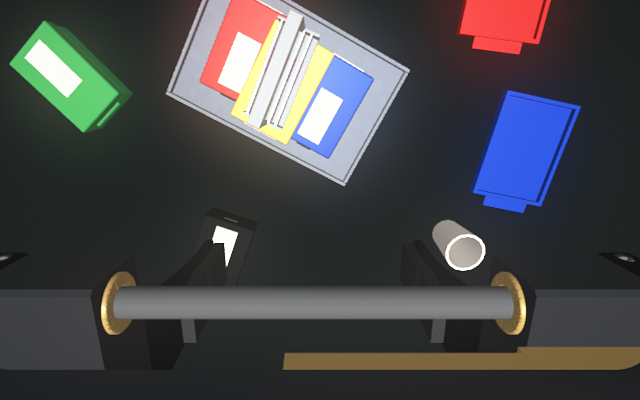

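The wrist view shows the grey tray pile at about (285,80): red box left (235,50), yellow in the middle with the rack's handle at about (275,70), blue right (340,105). Green (70,75) and black (230,240) are the look-alikes. I'll make an orthographic close crop to verify orientations.

```bash
python3 - <<'E'
from h import *
d=np.load("pics/w2.npz");P,px=d["P"],d["px"]
img=np.zeros((560,560,3),np.uint8)  # 0.35..0.55 x up ; y .21..43 left
s=2800
q=P.reshape(-1,3);col=px.reshape(-1,3)
k=(q[:,0]>.36)&(q[:,0]<.56)&(q[:,1]>.22)&(q[:,1]<.42);q,col=q[k],col[k]
o=np.argsort(q[:,2]);
for (x,y,z),cc in zip(q[o],col[o]): cv2.circle(img,(int((.42-y)*s),int((.56-x)*s)),2,cc.tolist(),-1)
cv2.imwrite("pics/ortho.png",img)
b,g,r=[col[:,i].astype(int) for i in range(3)]
for n,m in dict(yel=(r>150)&(g>130)&(b<110)&(q[:,2]>.066)&(q[:,2]<.078),red=(r>150)&(g<110)&(q[:,2]>.033)&(q[:,2]<.045),blue=(b>150)&(r<120)&(g<140)&(q[:,2]>.033)&(q[:,2]<.045),handle=(q[:,2]>.13)).items():
    print(n,m.sum(),cv2.minAreaRect((q[m][:,:2]*1000).astype(np.float32)),np.median(q[m][:,2]))
E
```

```text
yel 0 ((0.0, 0.0), (0.0, 0.0), 0.0) nan
red 200 ((475.0291442871094, 367.1742248535156), (50.41481399536133, 89.08060455322266), 80.796630859375) 0.037898427874487495
blue 294 ((449.68841552734375, 267.9888000488281), (43.26044845581055, 89.7245101928711), 78.91073608398438) 0.037795062508685834
handle 67788 ((420.82476806640625, 278.0022277832031), (132.36801147460938, 134.93222045898438), 71.95521545410156) 0.33465299168316365
  return _methods._mean(a, axis=axis, dtype=dtype,
  ret = ret.dtype.type(ret / rcount)
```

View pics/ortho.png

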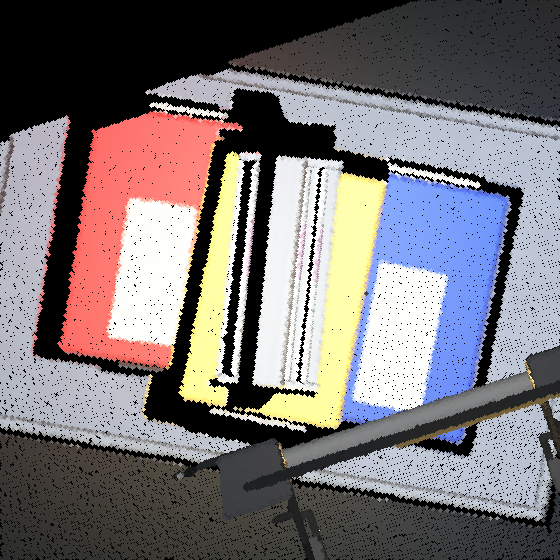

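Red, yellow and blue lie parallel, with the long axis at about -11°. The handle's centre is (0.463, 0.320) at -6° and z 0.138, which fits 72+66 mm. Moving above it.

Call:
step_arm --pt "0.02 0.014 0 0 0 -6" --pt "0.02 0.014 0 0 0 -6" --pt "0.02 0.014 0 0 0 -6" --pt "0.022 0.0126 0 0 0 -6" --pt "0 0 -0.03 0 0 0" --pt "0 0 -0.03 0 0 0" --pt "0 0 0 0 0 0" --pt "0 0 0 0 0 0" --jaw 0.06

```text
time: 5.25
position: [0.463, 0.3205, 0.3648]
tool_rot: [0.999, -0.054, 0.001, -0.0]
ft_force: [0.1, -0.2, 0.4]
grip_width: 0.06
grip_force: 0.0
```

```bash
python3 - <<'E'
from h import *
o=get_obs();print(o["position"],R.from_quat(o["tool_rot"]).as_matrix()[:,:2].round(3).tolist(),o["q"].round(2))
c=camera("wrist");P=cloud(c,wristT(c,o))
m=(P[...,2]>.125)&(P[...,2]<.145)&(abs(P[...,1]-.32)<.06)&(abs(P[...,0]-.46)<.06)
print(m.sum(),cv2.minAreaRect((P[m][:,:2]*1000).astype(np.float32)))
for n in("scene","side"):
    c=camera(n);P=cloud(c);m=(P[...,2]>.131)&(P[...,2]<.143)&(abs(P[...,1]-.32)<.03)&(abs(P[...,0]-.46)<.05)
    print(n,m.sum(),cv2.minAreaRect((P[m][:,:2]*1000).astype(np.float32)))
    if n=="side":cv2.imwrite("pics/side1.png",cv2.resize(c["pixels"][180:330,220:460],None,fx=3,fy=3))
E
```

```text
[0.46304093 0.32052028 0.36483434] [[0.994, -0.108], [-0.108, -0.994], [0.001, -0.001]] [ 0.41  0.49  1.63 -0.    1.01  2.09]
2046 ((463.9377136230469, 320.06903076171875), (9.811619758605957, 80.102294921875), 84.08075714111328)
scene 97 ((463.24462890625, 319.0613098144531), (12.124116897583008, 84.95667266845703), 85.7884292602539)
side 197 ((463.69635009765625, 320.8663024902344), (15.718868255615234, 81.42565155029297), 84.8826904296875)
```

View pics/side1.png

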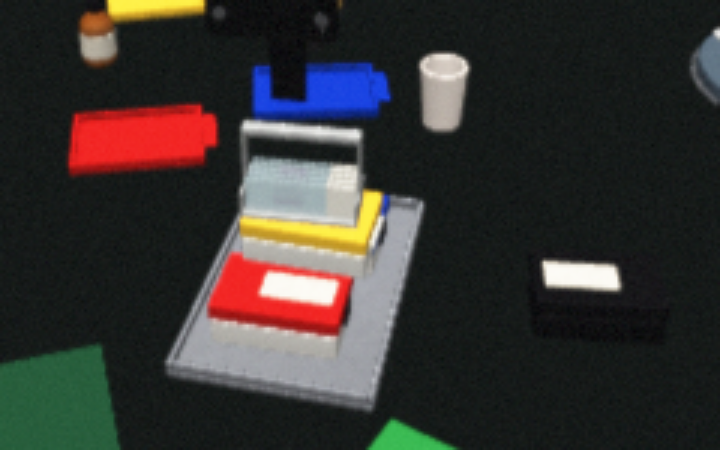

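The close side view confirms the rack with its handle (300,130 in the crop) on the yellow box, with red in front. All three cameras agree to 1–2 mm, so I'll descend, grip and lift a little.

Call:
step_arm --pt "0 0 -0.02 0 0 0" --pt "0 0 -0.02 0 0 0" --pt "0 0 -0.016 0 0 0" --pt "0 0 -0.01 0 0 0" --pt "0 0 0 0 0 0" --pt "0 0 0 0 0 0"

```text
time: 6.15
position: [0.4626, 0.3209, 0.2985]
tool_rot: [0.999, -0.054, 0.001, -0.0]
ft_force: [0.3, 0.5, -1.2]
grip_width: 0.0602
grip_force: 0.0
```

Call:
step_arm --pt "0 0 0 0 0 0" --pt "0 0 0 0 0 0" --pt "0 0 0 0 0 0" --pt "0 0 0 0 0 0" --pt "0 0 0 0 0 0" --pt "0 0 0 0 0 0" --pt "0 0 0 0 0 0" --pt "0 0 0 0 0 0" --jaw 0 --squeeze 25

```text
time: 7.15
position: [0.4623, 0.3207, 0.298]
tool_rot: [0.999, -0.054, -0.0, -0.0]
ft_force: [0.6, 0.8, 1.0]
grip_width: 0.0096
grip_force: 25.0
```

Call:
step_arm --pt "0 0 0.005 0 0 0" --pt "0 0 0.01 0 0 0" --pt "0 0 0.02 0 0 0" --pt "0 0 0.03 0 0 0" --pt "0 0 0.03 0 0 0" --pt "0 0 0.03 0 0 0" --pt "0 0 0.015 0 0 0" --pt "0 0 0 0 0 0" --pt "0 0 0 0 0 0"

```text
time: 8.28
position: [0.4619, 0.3205, 0.4369]
tool_rot: [0.999, -0.054, -0.001, 0.001]
ft_force: [-0.4, 0.1, -1.6]
grip_width: 0.0093
grip_force: 25.0
```

```bash
python3 - <<'E'
from h import *
o=get_obs();print(o["position"],o["ft_force"].round(2),o["moment"].round(3),o["grip_width"],o["q"].round(2))
c=camera("side");cv2.imwrite("pics/side2.png",cv2.resize(c["pixels"][150:330,220:460],None,fx=3,fy=3))
P=cloud(c)
for r in cut_out("slide_rack","side")[:1]:
    q=P[r["region"]&(c["depth"]>0)];print(r["confidence"],np.percentile(q,[2,50,98],axis=0).round(3))
c=camera("wrist");P=cloud(c,wristT(c,o))
for n,T in(("tray",.004),):
    pass
np.savez("pics/w3.npz",P=P,px=c["pixels"])
px=c["pixels"].astype(int);b,g,r=px[...,0],px[...,1],px[...,2];z=P[...,2]
box=(abs(P[...,0]-.46)<.09)&(abs(P[...,1]-.32)<.13)
for n,m in dict(yel=(r-b>40)&(g-b>30)&(abs(z-.072)<.006),red=(r-b>50)&(r-g>50)&(abs(z-.038)<.006),blue=(b-r>50)&(abs(z-.038)<.006)).items():
    m=m&box;print(n,m.sum(),cv2.minAreaRect((P[m][:,:2]*1000).astype(np.float32)),np.median(z[m]))
E
```

```text
[0.46188027 0.32050673 0.43688328] [-0.41  0.15 -1.61] [0.025 0.035 0.03 ] 0.00927308513599043 [ 0.41  0.41  1.55 -0.    1.18  2.09]
0.63 [[ 0.423 -0.164  0.029]
 [ 0.46   0.33   0.233]
 [ 0.504  0.34   0.277]]
yel 1064 ((487.8087158203125, 312.8683166503906), (57.26117706298828, 26.510177612304688), 79.34667205810547) 0.07224245771641441
red 2412 ((474.5845947265625, 363.3905029296875), (56.45734786987305, 90.2161636352539), 80.64471435546875) 0.03837897951929167
blue 2116 ((451.1110534667969, 274.1051330566406), (57.38682556152344, 90.32615661621094), 79.4699478149414) 0.038233119178234104
```

View pics/side2.png

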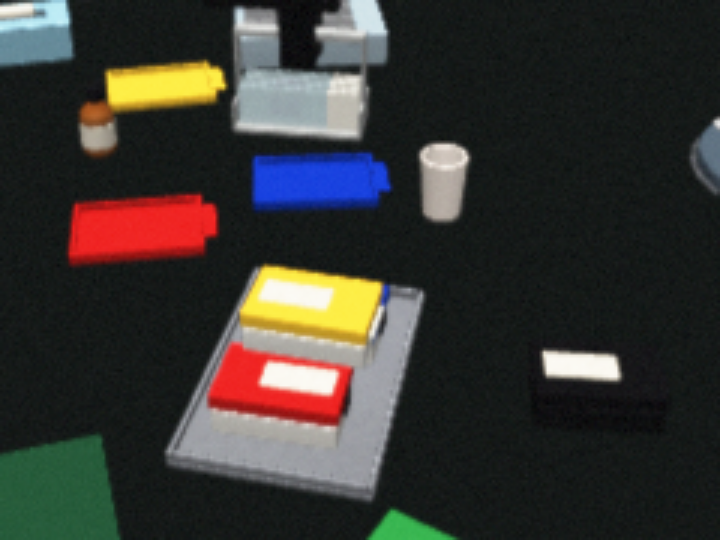

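Rack held level. The pile below is intact: yellow (310,300), red (285,380). Carrying it to the plate's centre, about (0.515,-0.293).

Call:
step_arm --pt "0.002 -0.02 0 0 0 0" --pt "0.005 -0.045 0 0 0 0" --pt "0.005 -0.055 0 0 0 0" --pt "0.005 -0.06 0 0 0 0" --pt "0.005 -0.06 0 0 0 0" --pt "0.005 -0.06 0 0 0 0" --pt "0.005 -0.06 0 0 0 0" --pt "0.005 -0.06 0 0 0 0" --pt "0.005 -0.06 0 0 0 0" --pt "0.005 -0.055 0 0 0 0" --pt "0.004 -0.0435 0 0 0 0" --pt "0.001 -0.025 0 0 0 0"

```text
time: 9.93
position: [0.5134, -0.2857, 0.4376]
tool_rot: [0.998, -0.055, -0.0, 0.0]
ft_force: [-0.4, 0.7, -1.7]
grip_width: 0.0094
grip_force: 25.0
```

Call:
step_arm --pt "0 -0.01 0 0 0 0" --pt "0 0 -0.02 0 0 0" --pt "0 0 -0.03 0 0 0" --pt "0 0 -0.03 0 0 0" --pt "0 0 -0.03 0 0 0" --pt "0 0 -0.02 0 0 0" --pt "0 0 -0.01 0 0 0" --pt "0 0 0 0 0 0" --pt "0 0 0 0 0 0"

```text
time: 11.05
position: [0.5147, -0.2927, 0.299]
tool_rot: [0.999, -0.053, 0.001, 0.001]
ft_force: [0.1, -1.1, -1.8]
grip_width: 0.0093
grip_force: 25.0
```

```bash
python3 - <<'E'
from h import *
o=get_obs();print(o["position"],o["ft_force"].round(2))
c=camera("scene");P=cloud(c)
cv2.imwrite("pics/sc2.png",cv2.resize(c["pixels"][200:360,110:350],None,fx=3,fy=3))
px=c["pixels"].astype(int);b,g,r=px[...,0],px[...,1],px[...,2]
# plate outline from the start picture
d=np.load("pics/scene0.npz");p0=d["pixels"].astype(int);P0=cloud(dict(d,fov_y=float(d["fov_y"]),cx=float(d["cx"]),cy=float(d["cy"])))
t=(abs(P0[...,2]-.052)<.008)&(P0[...,1]<-.15)&(P0[...,1]>-.43)&(P0[...,0]>.38)&(P0[...,0]<.65)
m=t&(p0.min(2)<165)
m=cv2.morphologyEx(cv2.morphologyEx(m.astype(np.uint8),cv2.MORPH_CLOSE,np.ones((5,5))),cv2.MORPH_OPEN,np.ones((7,7)))>0
for k in(t,m):print(k.sum(),cv2.minAreaRect((P0[k][:,:2]*1000).astype(np.float32)))
h=(P[...,2]>.12-.012)&(P[...,2]<.175)&(P[...,1]<-.2)&(P[...,1]>-.38)&(P[...,0]>.4)&(P[...,0]<.6)
q=P[h];print(np.percentile(q,[1,50,99],axis=0).round(3))
E
```

```text
[ 0.5146916  -0.29269686  0.29904423] [ 0.05 -1.09 -1.84]
5632 ((506.13336181640625, -292.1475524902344), (172.07362365722656, 199.51760864257812), 7.650933742523193)
4545 ((796.82275390625, -331.654052734375), (218.11595153808594, 729.4036865234375), 81.437744140625)
[[ 0.5   -0.309  0.11 ]
 [ 0.527 -0.295  0.138]
 [ 0.559 -0.279  0.17 ]]
```

View pics/sc2.png

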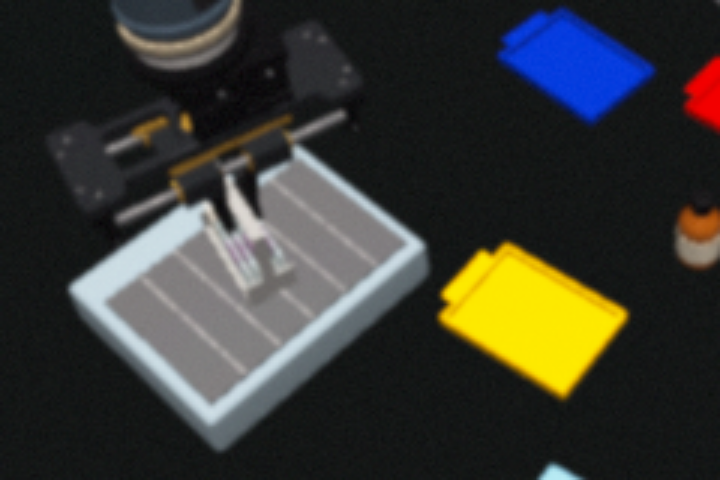

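The rack hangs above the middle of the plate, at about (245,260) in the crop. Lowering.

Call:
step_arm --pt "0 0 -0.009 0 0 0" --pt "0 0 -0.006 0 0 0" --pt "0 0 -0.002 0 0 0" --pt "0 0 -0.001 0 0 0" --pt "0 0 0 0 0 0" --pt "0 0 0 0 0 0"

```text
time: 11.85
position: [0.5144, -0.2928, 0.2802]
tool_rot: [0.999, -0.054, 0.0, 0.0]
ft_force: [0.4, 1.0, -1.8]
grip_width: 0.0092
grip_force: 25.0
```

Call:
step_arm --pt "0 0 -0.001 0 0 0" --pt "0 0 -0.001 0 0 0" --pt "0 0 -0.001 0 0 0" --pt "0 0 0 0 0 0" --pt "0 0 0 0 0 0"

```text
time: 12.48
position: [0.5143, -0.2927, 0.278]
tool_rot: [0.999, -0.053, 0.0, 0.0]
ft_force: [-0.8, 1.2, 6.7]
grip_width: 0.0096
grip_force: 25.0
```

Call:
step_arm --pt "0 0 0 0 0 0" --pt "0 0 0 0 0 0" --pt "0 0 0 0 0 0" --pt "0 0 0 0 0 0" --jaw 0.05

```text
time: 12.98
position: [0.5143, -0.2928, 0.2768]
tool_rot: [0.999, -0.054, -0.0, -0.0]
ft_force: [-1.1, 0.1, 0.4]
grip_width: 0.0418
grip_force: 0.0
```

Call:
step_arm --pt "0 0 0.01 0 0 0" --pt "0 0 0.03 0 0 0" --pt "0 0 0.05 0 0 0" --pt "0 0 0.05 0 0 0" --pt "-0.03 0 0.02 0 0 0" --pt "-0.03 0 0 0 0 0" --pt "-0.02 0.03 0 0 0 0" --pt "0 0 0 0 0 0" --pt "0 0 0 0 0 0" --jaw 0.087

```text
time: 14.1
position: [0.4347, -0.2631, 0.4379]
tool_rot: [0.999, -0.053, 0.001, 0.001]
ft_force: [0.6, 0.2, 0.8]
grip_width: 0.0869
grip_force: 0.0
```

```bash
python3 - <<'E'
from h import *
o=get_obs();c=camera("wrist");P=cloud(c,wristT(c,o));print(o["position"])
m=(P[...,2]>.11)&(P[...,2]<.13)&(abs(P[...,1]+.293)<.08)&(abs(P[...,0]-.515)<.08)
print(m.sum(),cv2.minAreaRect((P[m][:,:2]*1000).astype(np.float32)),np.median(P[m],0))
g=c["pixels"].min(2).astype(int)
top=(abs(P[...,2]-.052)<.008)&(P[...,1]>-.42)&(P[...,1]<-.16)&(P[...,0]>.38)&(P[...,0]<.65)
print(cv2.minAreaRect((P[top][:,:2]*1000).astype(np.float32)))
cv2.imwrite("pics/w4.png",c["pixels"])
E
```

```text
[ 0.4346548  -0.26308685  0.43785075]
1379 ((514.7979736328125, -293.32415771484375), (10.11755084991455, 81.89479064941406), 83.9563217163086) [ 0.51742523 -0.29334433  0.11800495]
((503.3486022949219, -292.3988342285156), (169.92784118652344, 199.81985473632812), 7.918290615081787)
```

View pics/w4.png

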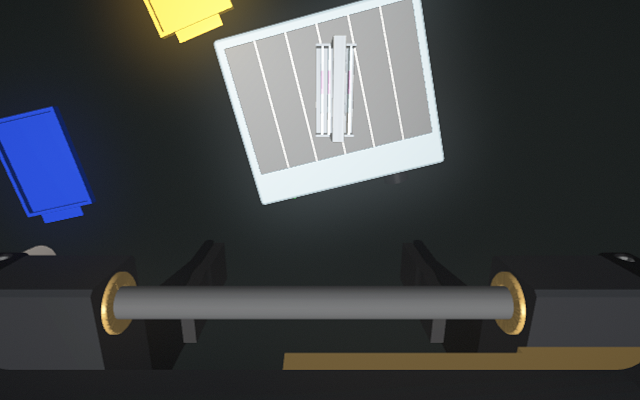

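The rack stands at (0.515,-0.293), centred on the plate. Now measuring the trays from above.

Call:
step_arm --pt "0.015 0.03 0.005 0 0 0" --pt "0.015 0.04 0.005 0 0 0" --pt "0.015 0.04 0.005 0 0 0" --pt "0.015 0.04 0.005 0 0 0" --pt "0.015 0.04 0.005 0 0 0" --pt "0.015 0.04 0.005 0 0 0" --pt "0.015 0.03 0 0 0 0" --pt "0 0 0 0 0 0" --pt "0 0 0 0 0 0"

```text
time: 15.28
position: [0.5397, -0.0032, 0.4668]
tool_rot: [0.999, -0.053, -0.0, 0.0]
ft_force: [-0.1, -0.1, 1.1]
grip_width: 0.0868
grip_force: 0.0
```

```bash
cat > trays.py <<'E'
from h import *
def masks(px):
    H=cv2.cvtColor(px,cv2.COLOR_BGR2HSV).astype(int);h,s,v=H[...,0],H[...,1],H[...,2]
    ok=(s>110)&(v>90)
    return dict(yellow=ok&(h>18)&(h<40),red=ok&((h<10)|(h>170)),blue=ok&(h>105)&(h<130))
G=dict(yellow=(.654,-.147),red=(.622,.136),blue=(.472,.048))
def fit(P,px):
    for n,m in masks(px).items():
        m=m&(P[...,2]<.014)&(P[...,2]>-.006)&(np.hypot(P[...,0]-G[n][0],P[...,1]-G[n][1])<.085)
        m=cv2.morphologyEx(m.astype(np.uint8),cv2.MORPH_OPEN,np.ones((3,3)))
        if m.sum()<200: print(n,"none");continue
        q=P[m>0][:,:2]
        r=cv2.minAreaRect((q*1000).astype(np.float32))
        (w,h),a=r[1],np.radians(r[2]); a=a if w>h else a+np.pi/2
        if np.cos(a)<0:a+=np.pi
        R2=np.array([[np.cos(a),np.sin(a)],[-np.sin(a),np.cos(a)]])
        l=q@R2.T; lo,hi=np.percentile(l,.3,axis=0),np.percentile(l,99.7,axis=0)
        # drop the lip: width of mask along x
        bins=np.arange(lo[0],hi[0],.003);wd=[np.ptp(l[(l[:,0]>=b)&(l[:,0]<b+.003)][:,1]) if ((l[:,0]>=b)&(l[:,0]<b+.003)).sum()>2 else 0 for b in bins]
        full=bins[np.array(wd)>.065]; x0,x1=full.min(),full.max()+.003
        print(n,"rect",np.round(r[0],1),np.round(r[1],1),"yaw",round(np.degrees(a),1),"body len",round(x1-x0,4),"wid",round(hi[1]-lo[1],4),"centre",(np.array([(x0+x1)/2,(lo[1]+hi[1])/2])@R2).round(4))
E
python3 - <<'E'
from trays import *
o=get_obs();c=camera("wrist");P=cloud(c,wristT(c,o));print(o["position"],R.from_quat(o["tool_rot"]).as_matrix()[:2,0].round(3))
print("wrist");fit(P,c["pixels"]);cv2.imwrite("pics/w5.png",c["pixels"])
c=camera("side");print("side");fit(cloud(c),c["pixels"])
d=np.load("pics/scene0.npz");print("scene");fit(cloud(dict(depth=d["depth"],fov_y=float(d["fov_y"]),cx=float(d["cx"]),cy=float(d["cy"]),extrinsics=d["extrinsics"])),d["pixels"])
E
```

```text
[ 0.53967572 -0.00320231  0.46676345] [ 0.994 -0.107]
wrist
yellow rect [ 645.3 -149.5] [132.2 116. ] yaw 1.2 body len 0.117 wid 0.1131 centre [ 0.6462 -0.1492]
red rect [617.7 139. ] [129.4  88.7] yaw 10.7 body len 0.12 wid 0.0874 centre [0.6228 0.1399]
blue rect [465.  50.] [128.3  86.6] yaw 6.3 body len 0.12 wid 0.0857 centre [0.4699 0.0502]
side
yellow rect [ 651.6 -155. ] [131.4 109.8] yaw 12.5 body len 0.117 wid 0.1083 centre [ 0.6544 -0.1541]
red rect [619.5 130.1] [130.7 103.4] yaw 10.7 body len 0.117 wid 0.1004 centre [0.6222 0.1306]
blue rect [467.2  42.1] [128.6 106.3] yaw 6.3 body len 0.12 wid 0.1026 centre [0.4743 0.0429]
scene
yellow rect [ 645.9 -142. ] [134.4  97. ] yaw 14.9 body len 0.126 wid 0.0933 centre [ 0.6516 -0.1412]
red rect [613.2 142. ] [135.3  98.7] yaw 10.5 body len 0.126 wid 0.0975 centre [0.6184 0.143 ]
blue rect [462.9  52.9] [137.4  97. ] yaw 5.6 body len 0.126 wid 0.0959 centre [0.4678 0.0532]
```

View pics/w5.png

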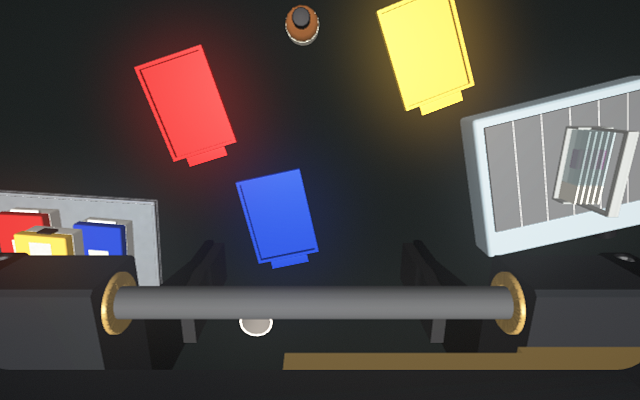

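Wrist view: red tray (185,105), blue (277,215), yellow (425,55, slightly cut), bottle (302,22), beaker (255,325). Refining the tray fits with a stricter colour threshold, because glow widens the masks.

```bash
cat > trays2.py <<'E'
from h import *
G=dict(yellow=(.654,-.147),red=(.622,.138),blue=(.472,.048))
def plane(c,T,z):
    f=200/np.tan(np.radians(float(c["fov_y"]))/2);v,u=np.mgrid[:400,:640]
    d=np.stack([(u-c["cx"])/f,-(v-c["cy"])/f,-np.ones(u.shape)],-1)@T[:3,:3].T
    return T[:3,3]+d*((z-T[2,3])/d[...,2])[...,None]
def fit(c,T,z=.009):
    P=plane(c,T,z);H=cv2.cvtColor(c["pixels"],cv2.COLOR_BGR2HSV).astype(int);h,s,v=H[...,0],H[...,1],H[...,2]
    for n,hm in dict(yellow=(h>18)&(h<40),red=(h<10)|(h>170),blue=(h>105)&(h<130)).items():
        near=np.hypot(P[...,0]-G[n][0],P[...,1]-G[n][1]);core=hm&(near<.025)
        if core.sum()<30: print(n,"none");continue
        vm=np.median(v[core])
        m=(hm&(s>100)&(v>.6*vm)&(near<.085)).astype(np.uint8)
        k=int(max(3,np.sqrt(m.sum()/(.114*.082))*.035))|1   # opening kernel ~35 mm wide kills the 30 mm lip
        m2=cv2.morphologyEx(cv2.morphologyEx(m,cv2.MORPH_CLOSE,np.ones((5,5))),cv2.MORPH_OPEN,cv2.getStructuringElement(cv2.MORPH_ELLIPSE,(k,k)))
        r=cv2.minAreaRect((P[m2>0][:,:2]*1000).astype(np.float32));(w,hh),a=r[1],r[2]
        a=a if w>hh else a-90
        r1=cv2.minAreaRect((P[m>0][:,:2]*1000).astype(np.float32))
        print(n,"noLip",np.round(r[0],1),np.round(r[1],1),"yaw",round(a,1),"all",np.round(r1[0],1),np.round(r1[1],1),r1[2].__round__(1))
E
python3 - <<'E'
from trays2 import *
o=get_obs();c=camera("wrist");print("wrist");fit(c,wristT(c,o))
c=camera("side");print("side");fit(c,np.array(c["extrinsics"]))
d=dict(np.load("pics/scene0.npz"));print("scene");fit(d,d["extrinsics"])
E
```

```text
wrist
yellow noLip [ 649.9 -146. ] [128.   83.8] yaw 14.6 all [ 649.2 -146.2] [126.5  83.6] 14.8
red noLip [617.1 136.6] [126.2  83.2] yaw 11.0 all [617.  136.6] [126.3  83.2] 11.0
blue noLip [467.1  48.5] [126.   82.8] yaw 6.3 all [467.2  48.5] [126.1  82.8] 6.3
side
yellow noLip [ 648.  -139.4] [126.2  97. ] yaw 15.5 all [ 647.8 -139.2] [126.   97.3] 15.0
red noLip [617.  141.8] [125.   92.1] yaw 11.1 all [616.9 141.7] [125.3  92.1] 10.9
blue noLip [466.2  53.5] [121.9  92.6] yaw 6.2 all [465.9  53.5] [122.5  92.6] 6.2
scene
yellow noLip [ 650.7 -145.7] [129.1  86.5] yaw 14.5 all [ 650.8 -145.6] [129.3  86.6] 14.6
red noLip [618.6 137.4] [128.1  85.9] yaw 10.8 all [618.6 137.4] [128.2  85.9] 10.8
blue noLip [468.3  49.2] [128.8  84.5] yaw 6.2 all [468.3  49.2] [128.8  84.5] 6.2
```

Call:
step_arm --pt "-0.02 0.04 0 0 0 -2" --pt "-0.02 0.04 0 0 0 -2" --pt "-0.02 0.04 0 0 0 -1" --pt "-0.02 0.04 0 0 0 0" --pt "-0.02 0.04 0 0 0 0" --pt "-0.02 0.04 0 0 0 0" --pt "-0.02 0.04 0 0 0 0" --pt "-0.02 0.03 0 0 0 0" --pt "0 0 0 0 0 0" --pt "0 0 0 0 0 0"

```text
time: 16.73
position: [0.3797, 0.3066, 0.4671]
tool_rot: [0.995, -0.097, 0.0, 0.0]
ft_force: [-1.1, -0.4, 0.8]
grip_width: 0.0871
grip_force: 0.0
```

```bash
cat > boxes.py <<'E'
from trays2 import *
def boxes(c,T,spec):
    H=cv2.cvtColor(c["pixels"],cv2.COLOR_BGR2HSV).astype(int);h,s,v=H[...,0],H[...,1],H[...,2];D=cloud(c,T)
    hm=dict(yellow=(h>15)&(h<42),red=(h<10)|(h>168),blue=(h>100)&(h<132))
    for n,(zt,x,y) in spec.items():
        near=np.hypot(D[...,0]-x,D[...,1]-y)<.075
        m=(hm[n]|(s<60))&(s>-1)&(v>90)&near&(abs(D[...,2]-zt)<.006)   # label is white
        m=cv2.morphologyEx(m.astype(np.uint8),cv2.MORPH_OPEN,np.ones((5,5)))
        N,L,S,_=cv2.connectedComponentsWithStats(m)
        if N<2: print(n,"none");continue
        k=1+np.argmax(S[1:,4]);r=cv2.minAreaRect((D[L==k][:,:2]*1000).astype(np.float32));(w,hh),a=r[1],r[2]
        print(n,np.round(r[0],1),np.round(r[1],1),"yaw",round(a if w>hh else a-90,1),"z",np.median(D[L==k][:,2]).round(4),"cols/rows",S[k][:4])
E
python3 - <<'E'
from boxes import *
o=get_obs();c=camera("wrist");print(o["position"],R.from_quat(o["tool_rot"]).as_matrix()[:2,0].round(3),o["q"].round(2))
boxes(c,wristT(c,o),dict(yellow=(.072,.456,.319),red=(.038,.474,.366),blue=(.038,.45,.27)));cv2.imwrite("pics/w6.png",c["pixels"])
c=camera("side");boxes(c,None,dict(yellow=(.072,.456,.319),red=(.038,.474,.366)))
c=camera("scene");boxes(c,None,dict(yellow=(.072,.456,.319),blue=(.038,.45,.27)))
E
```

```text
[0.37973603 0.30657525 0.46713184] [ 0.981 -0.194] [ 0.45  0.26  1.69 -0.    1.19  2.22]
yellow [456.2 318.7] [58.1 88.7] yaw -11.1 z 0.0722 cols/rows [257  55  59  92]
red [474.5 363.5] [57.4 89.7] yaw -8.8 z 0.0383 cols/rows [215  48  54  88]
blue [449.8 267.5] [44.3 88.9] yaw -11.3 z 0.0382 cols/rows [315  55  42  85]
yellow [456.8 319.5] [61.4 89.7] yaw -11.0 z 0.0722 cols/rows [301 239  46  23]
red [475.4 367.3] [55.5 89.8] yaw -8.8 z 0.0382 cols/rows [290 265  47  24]
yellow [457.5 317.8] [59.7 93.9] yaw -13.4 z 0.0712 cols/rows [355 149  29  22]
blue [451.1 268.4] [50.3 92.2] yaw -11.3 z 0.0374 cols/rows [343 164  26  21]
```

View pics/w6.png

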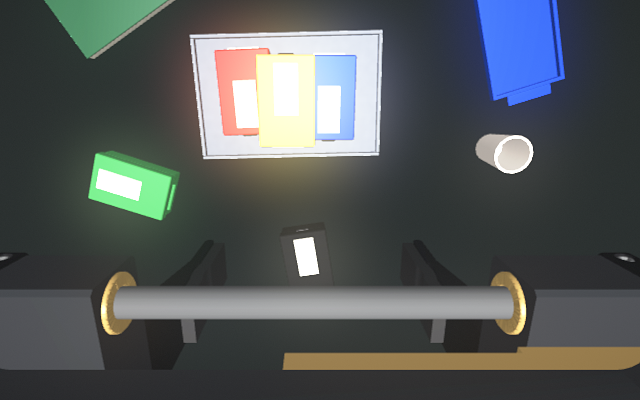

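The yellow box lies at (287,100) over red (235,92) and blue (337,97). Centre (0.4565,0.319), yaw -11°, top at 72 mm as it must be. Going down to it.

Call:
step_arm --pt "0.025 0.004 0 0 0 0" --pt "0.03 0.005 0 0 0 0" --pt "0.022 0.0035 -0.03 0 0 0" --pt "0 0 -0.04 0 0 0" --pt "0 0 -0.04 0 0 0" --pt "0 0 -0.04 0 0 0" --pt "0 0 -0.03 0 0 0" --pt "0 0 0 0 0 0" --pt "0 0 0 0 0 0"

```text
time: 18.0
position: [0.4572, 0.3195, 0.2879]
tool_rot: [0.995, -0.097, 0.001, -0.0]
ft_force: [-0.3, 0.6, 0.1]
grip_width: 0.0867
grip_force: 0.0
```

Call:
step_arm --pt "0 0 -0.02 0 0 0" --pt "0 0 -0.02 0 0 0" --pt "0 0 -0.013 0 0 0" --pt "0 0 0 0 0 0" --pt "0 0 0 0 0 0"

```text
time: 18.62
position: [0.4567, 0.3199, 0.2349]
tool_rot: [0.995, -0.097, 0.001, -0.0]
ft_force: [-0.1, 0.0, 0.8]
grip_width: 0.0875
grip_force: 0.0
```

Call:
step_arm --pt "0 0 0 0 0 0" --pt "0 0 0 0 0 0" --pt "0 0 0 0 0 0" --pt "0 0 0 0 0 0" --pt "0 0 0 0 0 0" --pt "0 0 0 0 0 0" --jaw 0.03 --squeeze 25

```text
time: 19.38
position: [0.4563, 0.3197, 0.2341]
tool_rot: [0.995, -0.097, 0.0, 0.0]
ft_force: [-0.6, 0.4, 1.7]
grip_width: 0.0577
grip_force: 25.0
```

Call:
step_arm --pt "0 0 0.005 0 0 0" --pt "0 0 0.01 0 0 0" --pt "0 0 0.025 0 0 0" --pt "0 0 0.04 0 0 0" --pt "0 0 0.04 0 0 0" --pt "0 0 0.03 0 0 0" --pt "0 0 0 0 0 0"

```text
time: 20.25
position: [0.4568, 0.32, 0.3868]
tool_rot: [0.995, -0.097, 0.003, -0.002]
ft_force: [1.3, 0.1, -1.7]
grip_width: 0.0577
grip_force: 25.0
```

Call:
step_arm --pt "0.008 -0.02 0 0 0 1" --pt "0.016 -0.04 0 0 0 2" --pt "0.02 -0.045 0 0 0 3" --pt "0.02 -0.045 0 0 0 3" --pt "0.02 -0.045 0 0 0 3" --pt "0.02 -0.045 0 0 0 3" --pt "0.02 -0.045 0 0 0 3" --pt "0.02 -0.045 0 0 0 3" --pt "0.02 -0.045 0 0 0 3" --pt "0.02 -0.045 0 0 0 1.8" --pt "0.015 -0.044 0 0 0 0" --pt "0 0 0 0 0 0"

```text
time: 21.75
position: [0.6557, -0.148, 0.3815]
tool_rot: [0.992, 0.125, -0.001, 0.0]
ft_force: [-0.5, 0.4, -2.6]
grip_width: 0.0576
grip_force: 25.0
```

```bash
python3 - <<'E'
from boxes import *
o=get_obs();print(o["position"],np.degrees(np.arctan2(*R.from_quat(o["tool_rot"]).as_matrix()[[1,0],0])),o["ft_force"].round(2))
x,y=o["position"][:2]
for n in("side","scene"):
    c=camera(n);boxes(c,None,dict(yellow=(o["position"][2]-.162,x,y)))
    boxes(c,None,dict(red=(.038,.474,.37),blue=(.038,.45,.27)))
E
```

```text
[ 0.65567633 -0.14804541  0.38150645] 14.404717594200461 [-0.48  0.41 -2.6 ]
yellow [ 682.7 -139. ] [33.7 58.5] yaw -77.3 z 0.2193 cols/rows [253 112  12   8]
red [475.1 364.2] [60.5 89.2] yaw -8.6 z 0.0382 cols/rows [290 264  47  26]
blue [451.7 275.4] [60.4 89.8] yaw -10.9 z 0.0382 cols/rows [306 240  43  22]
yellow [ 676.4 -139.6] [48.6 59.3] yaw -77.2 z 0.2186 cols/rows [279 235  29  27]
red [475.5 363.1] [60.9 93.8] yaw -10.6 z 0.0374 cols/rows [369 155  29  21]
blue [452.6 272.2] [60.7 92.7] yaw -11.6 z 0.0375 cols/rows [345 163  26  21]
```

Call:
step_arm --pt "0 0.0035 -0.02 0 0 0" --pt "0 0 -0.04 0 0 0" --pt "0 0 -0.04 0 0 0" --pt "0 0 -0.03 0 0 0" --pt "0 0 -0.02 0 0 0" --pt "0 0 -0.01 0 0 0" --pt "0 0 0 0 0 0" --pt "0 0 0 0 0 0"

```text
time: 22.85
position: [0.6559, -0.1409, 0.2253]
tool_rot: [0.992, 0.128, 0.001, 0.001]
ft_force: [0.0, -0.9, -1.9]
grip_width: 0.058
grip_force: 25.0
```

```bash
python3 - <<'E'
from h import *
o=get_obs();print(o["position"],np.degrees(np.arctan2(*R.from_quat(o["tool_rot"]).as_matrix()[[1,0],0])),o["ft_force"].round(2))
a=camera("scene")["pixels"][230:350,220:360];b=camera("side")["pixels"][110:220,220:360]
cv2.imwrite("pics/pl1.png",np.vstack([cv2.resize(a,(560,320)),cv2.resize(b,(560,280))]))
E
```

```text
[ 0.65586093 -0.14088777  0.22533332] 14.670569410627937 [ 0.01 -0.95 -1.87]
```

View pics/pl1.png

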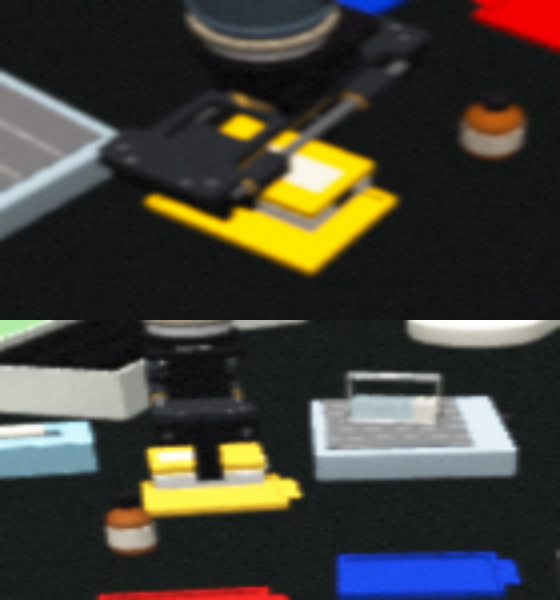

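The box hangs level over the yellow tray, clear of the bottle. Correcting y and lowering.

Call:
step_arm --pt "0 -0.0035 0 0 0 0" --pt "0 0 -0.01 0 0 0" --pt "0 0 -0.008 0 0 0" --pt "0 0 -0.003 0 0 0" --pt "0 0 0 0 0 0" --pt "0 0 0 0 0 0" --pt "0 0 0 0 0 0"

```text
time: 23.82
position: [0.6555, -0.1443, 0.2033]
tool_rot: [0.992, 0.128, 0.0, 0.0]
ft_force: [0.3, 0.3, -2.1]
grip_width: 0.0573
grip_force: 25.0
```

Call:
step_arm --pt "0 0 -0.002 0 0 0" --pt "0 0 -0.001 0 0 0" --pt "0 0 -0.001 0 0 0" --pt "0 0 0 0 0 0" --pt "0 0 0 0 0 0"

```text
time: 24.45
position: [0.6553, -0.1443, 0.1992]
tool_rot: [0.992, 0.128, -0.0, -0.0]
ft_force: [-0.4, 1.6, 1.0]
grip_width: 0.0578
grip_force: 25.0
```

Call:
step_arm --pt "0 0 -0.0005 0 0 0" --pt "0 0 0 0 0 0" --pt "0 0 0 0 0 0"

```text
time: 24.82
position: [0.6553, -0.1442, 0.1992]
tool_rot: [0.992, 0.128, -0.0, 0.0]
ft_force: [-2.6, 1.6, 5.0]
grip_width: 0.0578
grip_force: 25.0
```

Call:
step_arm --pt "0 0 0 0 0 0" --pt "0 0 0 0 0 0" --pt "0 0 0 0 0 0" --pt "0 0 0 0 0 0" --jaw 0.087

```text
time: 25.32
position: [0.6553, -0.1443, 0.1983]
tool_rot: [0.992, 0.128, -0.0, -0.0]
ft_force: [0.2, -0.2, 0.5]
grip_width: 0.0847
grip_force: 0.0
```

Call:
step_arm --pt "0 0 0.01 0 0 0" --pt "0 0 0.03 0 0 0" --pt "0 0 0.05 0 0 0" --pt "0 0 0.05 0 0 0" --pt "-0.03 0.02 0.04 0 0 -3" --pt "-0.03 0.02 0.03 0 0 -3" --pt "-0.03 0.02 0.02 0 0 -3" --pt "0 0 0 0 0 0" --pt "0 0 0 0 0 0"

```text
time: 26.45
position: [0.5656, -0.0845, 0.4291]
tool_rot: [0.999, 0.05, 0.001, 0.0]
ft_force: [-0.0, 0.1, -0.1]
grip_width: 0.0869
grip_force: 0.0
```

```bash
python3 - <<'E'
from boxes import *
o=get_obs();c=camera("wrist");print(o["position"],np.degrees(np.arctan2(*R.from_quat(o["tool_rot"]).as_matrix()[[1,0],0])))
boxes(c,wristT(c,o),dict(yellow=(.037,.6555,-.1445)))
for n in("scene","side"):
    c=camera(n);boxes(c,None,dict(yellow=(.037,.6555,-.1445)))
for n in("scene","side"):
    c=camera(n);boxes(c,None,dict(red=(.038,.475,.364),blue=(.038,.4515,.274)))
E
```

```text
[ 0.56562379 -0.08446468  0.42907361] 5.691582290922674
yellow [ 655.4 -145. ] [90.  58.3] yaw 14.6 z 0.0371 cols/rows [348  40  66 101]
yellow [ 656.6 -144.2] [92.  59.9] yaw 13.7 z 0.0364 cols/rows [265 282  45  35]
yellow [ 669.9 -139.2] [55.8 61.8] yaw -78.2 z 0.0373 cols/rows [259 166  18  10]
red [476.2 362. ] [60.7 92.8] yaw -10.1 z 0.0375 cols/rows [369 155  29  22]
blue [452.4 272.1] [59.9 92.9] yaw -10.2 z 0.0374 cols/rows [343 163  28  22]
red [475.1 364.7] [60.3 89.4] yaw -8.9 z 0.0382 cols/rows [290 264  47  25]
blue [451.5 275.2] [61.  89.9] yaw -11.4 z 0.0382 cols/rows [306 240  43  22]
```

Yellow lies at (0.6554,-0.145), yaw 14.6°, top at 37 mm, so it is flat in the tray. Back to the pile for red and blue.

Call:
step_arm --pt "-0.01 0.025 0 0 0 -1" --pt "-0.02 0.04 0 0 0 -2" --pt "-0.02 0.04 0 0 0 -2" --pt "-0.02 0.04 0 0 0 -2" --pt "-0.02 0.04 0 0 0 -2" --pt "-0.02 0.04 0 0 0 -2" --pt "-0.02 0.04 0 0 0 -2" --pt "-0.02 0.04 0 0 0 -2" --pt "-0.02 0.04 0 0 0 0" --pt "-0.015 0.04 0 0 0 0" --pt "0 0 0 0 0 0" --pt "0 0 0 0 0 0"

```text
time: 28.2
position: [0.3807, 0.3005, 0.4281]
tool_rot: [0.997, -0.081, -0.0, 0.0]
ft_force: [0.8, 0.2, -0.0]
grip_width: 0.0871
grip_force: 0.0
```

```bash
python3 - <<'E'
from boxes import *
o=get_obs();c=camera("wrist");print(o["position"],np.degrees(np.arctan2(*R.from_quat(o["tool_rot"]).as_matrix()[[1,0],0])))
boxes(c,wristT(c,o),dict(red=(.038,.475,.364),blue=(.038,.4515,.274)));cv2.imwrite("pics/w7.png",c["pixels"])
E
```

```text
[0.38068129 0.30054681 0.42814052] -9.308005696602445
red [474.3 363.3] [58.3 89.3] yaw -8.8 z 0.0382 cols/rows [202  43  65  95]
blue [450.9 274.4] [58.  90.2] yaw -11.1 z 0.0381 cols/rows [298  52  61  95]
```

View pics/w7.png

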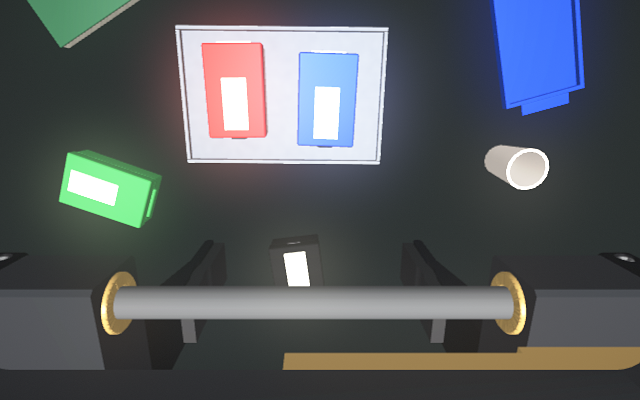

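Red at (235,90) and blue at (328,98) are free-lying, with sizes and heights right. Taking red.

Call:
step_arm --pt "0.03 0.02 0 0 0 0.5" --pt "0.03 0.02 0 0 0 0" --pt "0.0336 0.0228 -0.02 0 0 0" --pt "0 0 -0.04 0 0 0" --pt "0 0 -0.04 0 0 0" --pt "0 0 -0.04 0 0 0" --pt "0 0 -0.03 0 0 0" --pt "0 0 0 0 0 0" --pt "0 0 0 0 0 0" --jaw 0.078

```text
time: 29.38
position: [0.475, 0.363, 0.2594]
tool_rot: [0.997, -0.078, 0.001, -0.0]
ft_force: [-0.2, 0.6, 0.7]
grip_width: 0.0781
grip_force: 0.0
```

Call:
step_arm --pt "0 0 -0.02 0 0 0" --pt "0 0 -0.02 0 0 0" --pt "0 0 -0.013 0 0 0" --pt "0 0 -0.005 0 0 0" --pt "0 0 0 0 0 0" --pt "0 0 0 0 0 0"

```text
time: 30.12
position: [0.4742, 0.3637, 0.2013]
tool_rot: [0.997, -0.077, 0.001, -0.0]
ft_force: [0.2, -0.3, -0.2]
grip_width: 0.0779
grip_force: 0.0
```

Call:
step_arm --pt "0 0 0 0 0 0" --pt "0 0 0 0 0 0" --pt "0 0 0 0 0 0" --pt "0 0 0 0 0 0" --pt "0 0 0 0 0 0" --pt "0 0 0 0 0 0" --jaw 0.03

```text
time: 30.88
position: [0.474, 0.3636, 0.2007]
tool_rot: [0.997, -0.077, 0.0, -0.0]
ft_force: [0.1, 0.1, 1.7]
grip_width: 0.0581
grip_force: 25.0
```

Call:
step_arm --pt "0 0 0.005 0 0 0" --pt "0 0 0.01 0 0 0" --pt "0 0 0.025 0 0 0" --pt "0 0 0.04 0 0 0" --pt "0 0 0.03 0 0 0" --pt "0 0 0.02 0 0 0" --pt "0 0 0 0 0 0"

```text
time: 31.75
position: [0.4743, 0.3637, 0.3327]
tool_rot: [0.997, -0.077, 0.002, -0.001]
ft_force: [0.8, -0.6, -2.2]
grip_width: 0.058
grip_force: 25.0
```

Call:
step_arm --pt "0.012 -0.02 0 0 0 2" --pt "0.025 -0.036 0 0 0 3" --pt "0.025 -0.036 0 0 0 3" --pt "0.025 -0.036 0 0 0 3" --pt "0.025 -0.036 0 0 0 3" --pt "0.02 -0.036 0 0 0 3" --pt "0.012 -0.018 0 0 0 2.8" --pt "0.005 -0.008 0 0 0 0" --pt "0 0 0 0 0 0" --pt "0 0 0 0 0 0" --pt "0 0 0 0 0 0"

```text
time: 33.12
position: [0.6223, 0.1385, 0.3305]
tool_rot: [0.995, 0.096, -0.0, -0.0]
ft_force: [0.6, 0.6, -1.2]
grip_width: 0.0575
grip_force: 25.0
```

Call:
step_arm --pt "0.0005 -0.0005 -0.02 0 0 0" --pt "0 0 -0.03 0 0 0" --pt "0 0 -0.03 0 0 0" --pt "0 0 -0.02 0 0 0" --pt "0 0 -0.01 0 0 0" --pt "0 0 0 0 0 0" --pt "0 0 0 0 0 0" --pt "0 0 -0.008 0 0 0" --pt "0 0 -0.006 0 0 0" --pt "0 0 0 0 0 0" --pt "0 0 0 0 0 0"

```text
time: 34.5
position: [0.6234, 0.137, 0.2065]
tool_rot: [0.995, 0.096, -0.0, -0.0]
ft_force: [0.5, 0.3, -1.5]
grip_width: 0.0577
grip_force: 25.0
```

Call:
step_arm --pt "0 0 -0.002 0 0 0" --pt "0 0 -0.001 0 0 0" --pt "0 0 -0.001 0 0 0" --pt "0 0 0 0 0 0" --pt "0 0 0 0 0 0"

```text
time: 35.12
position: [0.6234, 0.137, 0.2026]
tool_rot: [0.995, 0.096, 0.0, 0.0]
ft_force: [-0.2, -0.6, -1.1]
grip_width: 0.0581
grip_force: 25.0
```

Call:
step_arm --pt "0 0 -0.001 0 0 0" --pt "0 0 -0.001 0 0 0" --pt "0 0 -0.001 0 0 0" --pt "0 0 0 0 0 0" --pt "0 0 0 0 0 0"

```text
time: 35.75
position: [0.6234, 0.137, 0.1998]
tool_rot: [0.995, 0.096, 0.0, -0.0]
ft_force: [-0.2, -0.5, 1.1]
grip_width: 0.0581
grip_force: 25.0
```

Call:
step_arm --pt "0 0 -0.0005 0 0 0" --pt "0 0 0 0 0 0" --pt "0 0 0 0 0 0"

```text
time: 36.12
position: [0.6234, 0.137, 0.1997]
tool_rot: [0.995, 0.096, 0.0, 0.0]
ft_force: [-2.2, -0.7, 5.3]
grip_width: 0.0575
grip_force: 25.0
```

Call:
step_arm --pt "0 0 0 0 0 0" --pt "0 0 0 0 0 0" --pt "0 0 0 0 0 0" --pt "0 0 0 0 0 0" --jaw 0.087

```text
time: 36.62
position: [0.6234, 0.137, 0.1988]
tool_rot: [0.995, 0.096, -0.0, 0.0]
ft_force: [-0.5, 0.5, 0.1]
grip_width: 0.0851
grip_force: 0.0
```

Call:
step_arm --pt "0 0 0.01 0 0 0" --pt "0 0 0.03 0 0 0" --pt "0 0 0.05 0 0 0" --pt "0 0 0.05 0 0 0" --pt "-0.04 0 0.04 0 0 -3" --pt "-0.05 0.02 0.03 0 0 -5" --pt "-0.05 0.03 0.02 0 0 -5" --pt "-0.05 0.03 0 0 0 -5" --pt "-0.05 0.03 0 0 0 -4" --pt "0 0 0 0 0 0" --pt "0 0 0 0 0 0" --pt "0 0 0 0 0 0"

```text
time: 38.12
position: [0.3848, 0.2466, 0.4294]
tool_rot: [0.995, -0.097, 0.001, -0.0]
ft_force: [0.5, -0.6, 0.6]
grip_width: 0.0865
grip_force: 0.0
```

```bash
python3 - <<'E'
from boxes import *
o=get_obs();c=camera("wrist");print(o["position"],np.degrees(np.arctan2(*R.from_quat(o["tool_rot"]).as_matrix()[[1,0],0])))
S=dict(red=(.037,.623,.1377),blue=(.038,.451,.2744))
boxes(c,wristT(c,o),S);fit(c,wristT(c,o))
for n in("side","scene"): c=camera(n);print(n);boxes(c,None,S)
E
```

```text
[0.38478715 0.24661855 0.42935347] -11.102765182903333
red none
blue [450.6 274.4] [58.3 90. ] yaw -11.0 z 0.0381 cols/rows [243  69  60  92]
yellow none
red none
blue noLip [467.7  49. ] [127.9  83.2] yaw 6.2 all [466.8  48.9] [126.1  83.2] 6.2
side
red [624.7 138.8] [89.6 59.9] yaw 10.7 z 0.0373 cols/rows [247 209  35  15]
blue [451.8 275.4] [59.9 90.1] yaw -11.4 z 0.0382 cols/rows [306 240  43  22]
scene
red [626.1 135.4] [90.9 60.5] yaw 13.3 z 0.0365 cols/rows [347 219  38  25]
blue [452.3 273.1] [59.5 90.6] yaw -11.5 z 0.0373 cols/rows [342 163  29  22]
```

Red is in its tray at z 37 mm. Now blue.

Call:
step_arm --pt "0.03 0.014 0 0 0 0" --pt "0.036 0.014 0 0 0 0" --pt "0 0 -0.03 0 0 0" --pt "0 0 -0.04 0 0 0" --pt "0 0 -0.04 0 0 0" --pt "0 0 -0.04 0 0 0" --pt "0 0 -0.03 0 0 0" --pt "0 0 0 0 0 0" --pt "0 0 0 0 0 0" --jaw 0.08

```text
time: 39.4
position: [0.4502, 0.275, 0.2496]
tool_rot: [0.995, -0.096, 0.001, -0.0]
ft_force: [0.7, -1.1, 0.1]
grip_width: 0.0801
grip_force: 0.0
```

Call:
step_arm --pt "0 0 -0.02 0 0 0" --pt "0 0 -0.02 0 0 0" --pt "0 0 -0.008 0 0 0" --pt "0 0 0 0 0 0" --pt "0 0 0 0 0 0"

```text
time: 40.02
position: [0.4498, 0.2752, 0.202]
tool_rot: [0.995, -0.096, 0.001, -0.0]
ft_force: [-0.6, 0.1, 0.2]
grip_width: 0.0799
grip_force: 0.0
```

Call:
step_arm --pt "0 0 0 0 0 0" --pt "0 0 0 0 0 0" --pt "0 0 0 0 0 0" --pt "0 0 0 0 0 0" --pt "0 0 0 0 0 0" --pt "0 0 0 0 0 0" --jaw 0.03

```text
time: 40.78
position: [0.4494, 0.275, 0.2012]
tool_rot: [0.995, -0.096, 0.0, -0.0]
ft_force: [0.0, 0.7, 2.6]
grip_width: 0.0583
grip_force: 25.0
```

Call:
step_arm --pt "0 0 0.005 0 0 0" --pt "0 0 0.01 0 0 0" --pt "0 0 0.025 0 0 0" --pt "0 0 0.04 0 0 0" --pt "0 0 0.03 0 0 0" --pt "0 0 0.02 0 0 0" --pt "0 0 0 0 0 0"

```text
time: 41.65
position: [0.4497, 0.2752, 0.3329]
tool_rot: [0.995, -0.096, 0.002, -0.001]
ft_force: [0.9, -0.3, -1.4]
grip_width: 0.058
grip_force: 25.0
```

Call:
step_arm --pt "0.002 -0.02 0 0 0 2" --pt "0.004 -0.036 0 0 0 3" --pt "0.004 -0.036 0 0 0 3" --pt "0.004 -0.036 0 0 0 3" --pt "0.004 -0.036 0 0 0 3" --pt "0.003 -0.036 0 0 0 2" --pt "0.0015 -0.018 0 0 0 1.3" --pt "0 -0.0075 0 0 0 0" --pt "0 0 0 0 0 0" --pt "0 0 0 0 0 0" --pt "0 0 0 0 0 0"

```text
time: 43.02
position: [0.4717, 0.0502, 0.331]
tool_rot: [0.998, 0.055, -0.0, -0.0]
ft_force: [0.0, -0.4, -0.7]
grip_width: 0.0577
grip_force: 25.0
```

Call:
step_arm --pt "0.0005 -0.0005 -0.02 0 0 0" --pt "0 0 -0.03 0 0 0" --pt "0 0 -0.03 0 0 0" --pt "0 0 -0.02 0 0 0" --pt "0 0 -0.01 0 0 0" --pt "0 0 0 0 0 0" --pt "0 0 0 0 0 0" --pt "0 0 -0.01 0 0 0" --pt "0 0 -0.006 0 0 0" --pt "0 0 0 0 0 0" --pt "0 0 0 0 0 0"

```text
time: 44.4
position: [0.4724, 0.049, 0.205]
tool_rot: [0.999, 0.055, -0.0, -0.0]
ft_force: [0.6, 0.0, -0.9]
grip_width: 0.0577
grip_force: 25.0
```

Call:
step_arm --pt "0 0 -0.002 0 0 0" --pt "0 0 -0.001 0 0 0" --pt "0 0 -0.001 0 0 0" --pt "0 0 0 0 0 0" --pt "0 0 0 0 0 0"

```text
time: 45.02
position: [0.4724, 0.049, 0.201]
tool_rot: [0.999, 0.055, -0.0, -0.0]
ft_force: [-1.3, 0.5, -1.1]
grip_width: 0.0577
grip_force: 25.0
```

Call:
step_arm --pt "0 0 -0.001 0 0 0" --pt "0 0 -0.0005 0 0 0" --pt "0 0 0 0 0 0" --pt "0 0 0 0 0 0"

```text
time: 45.52
position: [0.4724, 0.049, 0.2002]
tool_rot: [0.999, 0.055, 0.0, 0.0]
ft_force: [-0.9, -0.5, 5.6]
grip_width: 0.0581
grip_force: 25.0
```

Call:
step_arm --pt "0 0 0 0 0 0" --pt "0 0 0 0 0 0" --pt "0 0 0 0 0 0" --pt "0 0 0 0 0 0" --jaw 0.087

```text
time: 46.02
position: [0.4724, 0.049, 0.1994]
tool_rot: [0.999, 0.055, -0.0, -0.0]
ft_force: [-0.3, 0.1, 0.7]
grip_width: 0.0852
grip_force: 0.0
```

Call:
step_arm --pt "0 0 0.01 0 0 0" --pt "0 0 0.03 0 0 0" --pt "0 0 0.05 0 0 0" --pt "0 0 0.05 0 0 0" --pt "0.02 0 0.05 0 0 0" --pt "0.03 0 0.04 0 0 0" --pt "0.02 0 0.03 0 0 0" --pt "0 0 0 0 0 0" --pt "0 0 0 0 0 0" --pt "0 0 0 0 0 0"

```text
time: 47.28
position: [0.5411, 0.0491, 0.4579]
tool_rot: [0.999, 0.055, -0.002, -0.0]
ft_force: [-0.3, 0.3, 0.3]
grip_width: 0.087
grip_force: 0.0
```

```bash
python3 - <<'E'
from boxes import *
o=get_obs();c=camera("wrist");print(o["position"])
S=dict(red=(.037,.623,.1377),blue=(.037,.473,.0492),yellow=(.037,.6555,-.1445))
boxes(c,wristT(c,o),S);cv2.imwrite("pics/w8.png",c["pixels"])
for n in("side","scene"): c=camera(n);print(n);boxes(c,None,S)
E
```

```text
[0.54114306 0.04913845 0.45788318]
red [623.8 136.4] [90.6 58.7] yaw 11.0 z 0.0372 cols/rows [207  33  65  93]
blue [474.3  48.2] [90.4 58. ] yaw 6.4 z 0.0369 cols/rows [283 184  50  73]
yellow [ 655.4 -144.5] [90.2 58.8] yaw 14.6 z 0.0371 cols/rows [477  31  59  96]
side
red [624.6 137.5] [89.3 60.8] yaw 11.1 z 0.0373 cols/rows [247 209  35  15]
blue [474.5  49.6] [88.3 62.1] yaw 6.3 z 0.0373 cols/rows [308 195  33  12]
yellow [ 664.9 -139.5] [65.7 61.1] yaw 11.8 z 0.0372 cols/rows [259 166  21  10]
scene
red [625.8 135.2] [89.5 59.6] yaw 12.4 z 0.0364 cols/rows [347 219  38  25]
blue [476.2  47.9] [91.9 60. ] yaw 7.2 z 0.0364 cols/rows [287 203  33  23]
yellow [ 657.3 -144.7] [91.1 59.5] yaw 15.7 z 0.0363 cols/rows [266 282  44  35]
```

View pics/w8.png

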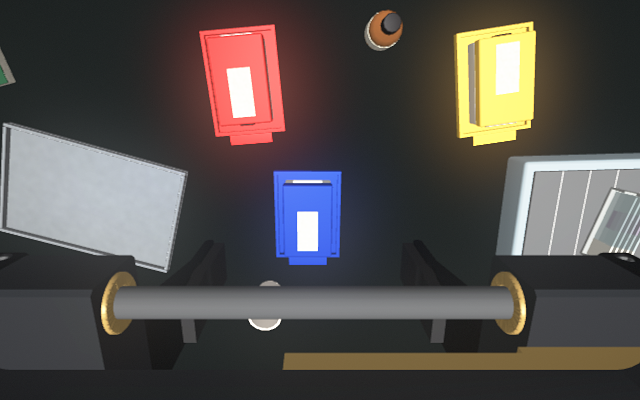

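All three boxes lie flat in their own trays: red (240,80), blue (307,217), yellow (497,80). The rack is on the plate, the bottle (383,28) and beaker (265,305) are in place, and the gripper is clear.

```bash
python3 -c "
from rig import hand_in
print(hand_in())"
```

```text
the job is handed in; nothing more can be done
None
```

The job is handed in, though the system gave no verdict back: the last measurements put the rack in the middle of the warmer's plate and each box flat in the tray of its own colour, all released, and the bottle and beaker were not touched.

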